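Seat the filter, then hold the shutter enable button half-way

TASK

Put the amber filter carrier into the pocket of the nest on the stage: lower it in rather than dropping it, so that its foot sits flat and square on the pocket floor (either way round), and let go of it. Then push the white spring-loaded shutter enable button half-way down, until the yellow band under its cap has just sunk into the grey collar (10 mm of its 20 mm travel; pressing on towards the bottom trips the shutter, so never go that far), and finish while still holding it there with the gripper. Leave the other things on the bench where they are.

Things in the scene. Friction and masses are not known exactly. Their poses are not given: they have to be found in the camera images.
- carrier_center (a point): Centre (25 mm up) of the loose filter carrier, 140 g, 50 mm high, z up: a black foot 60 (x) x 44 (y) x 10 mm, and on its middle an upright silver frame 12 (x) x 40 (y) x 40 mm high with a round amber glass facing along x. Grip the frame across its 12 mm from above; the foot reaches 24 mm beyond either frame face. It starts on the bench.
- pocket (a point): Centre of the nest's pocket floor, 50 mm above the bench, z up. Silver nest (black floor) on a fixed black stage 120 (x) x 104 (y) mm, a micrometer out to 80 mm on +y. Pocket 63 (x) x 47 (y) mm: 1.5 mm play each side of the foot, whose 60 mm side goes along x. Walls 9.5 mm high, the upper 4.5 mm sloping outward 45 degrees. Seated, the carrier's centre is 25 mm above this point.
- button_top (a point): Centre of the top of the white round button cap, 41 mm across, which moves straight down when pressed. Released, it is 75 mm above the bench and 26 mm above the grey collar, with 10 mm of yellow stem showing below the cap. It sits in the middle of a fixed black box 100 (x) x 90 (y) x 45 mm high.
- button (a joint): How far the button is pressed, in m: 0 released, 0.010 half-way (wanted), 0.020 at the bottom (never beyond 0.016). Its spring pushes back with about 2 N at first and 300 N/m more: some 5 N half-way, 8 N at the bottom.
- mirror_mid (a point): Bystander: a black post with a round foot 56 mm across and a round mirror on top, about 98 mm high; the point is on its axis 50 mm above its underside.
- jar_mid (a point): Bystander: a clear plastic jar with a black lid, 48 mm across, 55 mm high; the point is its centre.
- hex_driver_grip (a point): Bystander: a screwdriver with a blue handle, 160 mm long, lying on the bench; the point is in its handle.
Things that resemble listed ones, but are neither listed nor needed, are in the scene too. Leave any pink or purple look-alike of the part that bears carrier_center alone. Leave any pink look-alike of the part that bears button_top alone.

How it is judged:
On the way, in this order (a step that is already met when the one before it is completed fails the run):
1. the carrier, still in the gripper, is lowered to within 10 mm of the pocket floor, over the pocket (horizontal distance between carrier_center and pocket below 0.008 m and z of carrier_center in the frame of pocket below 0.035 m and contact force between the fingers and carrier above 0.5 N), for 0.05 s.
2. the carrier sits flat and square in the pocket and is let go (horizontal distance between carrier_center and pocket below 0.005 m and z of carrier_center in the frame of pocket between 0.0225 and 0.0272 m and angle between carrier_center's own z axis and vertical below 0.05 rad and angle between the x axis of carrier_center and the x axis of pocket, either way round below 0.09 rad and contact force between each of the fingers, the arm and carrier below 0.05 N), for 0.2 s.
3. the button is held about half-way down by the gripper (value of joint button between 0.007 and 0.013 m and contact force between any of the fingers, the arm and button above 1.5 N), for 0.5 s.
At the end, for the whole second after the job is handed in: Ends holding: the gripper keeps the button pressed 10 mm (+-3 mm) with at least 1.5 N; the carrier sits untouched in the pocket, its centre within 5 mm in plan and 2 mm in height of its seat, upright within 0.05 rad and square within 0.09 rad (all of step 2 and all of step 3); the arm keeps its last pose, push and grip.
It fails at once if the button is pressed deeper than 16 mm (value of joint button above 0.016 m).
It fails at once if the mirror post is moved more than 20 mm (distance of mirror_mid from where it was at the start of the episode above 0.02 m).
It fails at once if the optics jar is moved more than 20 mm (distance of jar_mid from where it was at the start of the episode above 0.02 m).
It fails at once if the hex driver is moved more than 20 mm (distance of hex_driver_grip from where it was at the start of the episode above 0.02 m).
It also fails if it takes over 54 s, if anything falls off the work surface, if the arm or the gripper's body presses on something with over 40 N, if the wrist force passes 120 N, or if a joint passes its speed limit or range.

ROBOT

A 7-joint arm with a two-finger parallel gripper is mounted at the origin on the work surface. World frame = base frame: x ahead of the robot, y to its left, z up, the work surface at z = 0. Lengths are in m, angles in rad, forces in N, time in s.
With the tool pointing down it reaches from about 0.425 to 0.95 m from the base axis. Payload 4.7 kg.
Tool frame: the origin (TCP) lies between the finger pads; the fingertips stand 25 mm ahead of it and the grasp point (between the pads) lies 6 mm ahead of it; x points along the fingers, z is the direction in which the jaws open and shut, and the axes are right-handed (so a half turn about x gives the same grasp; the last joint's range is limited). The gripper opens to 85 mm and grips with 20 to 120 N. Pads are 22 mm wide; open, the fingers measure 114 mm over their backs; the gripper's body (76 mm by 85 mm) begins 54 mm behind the grasp point. The pads swing forward as they close: fully open they stand 13 mm farther back than shut.
Start: joints at [1.247, 0.469, -0.049, 1.532, 0.024, 1.141, -0.082], TCP at [0.196, -0.646, 0.235] pointing down, gripper open.
Joint ranges: [-2.59, 2.59], [-0.33, 1.99], [-1.39, 1.29], [0.1, 2.45], [-1.04, 4.18], [0.21, 1.99], [-2.66, 2.66]. Speed limits (rad/s): [2.57, 2.57, 3.14, 3.14, 3.14, 3.14, 3.14].

INTERFACE

Orientations are given as a 3x3 rotation matrix whose columns are the frame's x, y, z axes.
In Python, from rig import * gives the robot as it stands. Calls block until the motion is done:
- movep(position, orientation): joint-space move of the TCP to a pose.
- move_l(position, attitude=None, feed=0.15, until_force=None): straight line of the TCP; attitude=None keeps the orientation; feed is the mean speed in m/s. With until_force (N) it stops when the force on the tool has changed by that much, and returns True; else False.
- move_joints(angles): joint-space move.
- command_gripper(opening, newtons=None): finger opening in m; newtons is the grip in N (None keeps the last); returns when the fingers have stopped.
- sleep(seconds).
- inverse_kinematics(position, orientation): joint angles nearest the present ones, or None.
- sense(): the state.
- camera(name): name is "side" or "top" or "wrist"; returns (picture, depth): 420x560x3 uint8, red, green, blue; 420x560 float32, m along the optical axis (not along the pixel's ray), 0 where there is no reading.
- camera_params(name): a dict with "K" (3x3 intrinsics, pixels), "dist" ([k1, k2, p1, p2, k3] as OpenCV has them; the pictures are not rectified), "position" and "rotation" of the camera in the world; the wrist camera has in their place "tool_from_camera" (4x4, takes a point from camera to tool coordinates, whose origin is the TCP and whose axes are the tool frame's). Camera axes: x right, y down, z forward; pixel columns grow to the right and rows downward; lengths in m; the calibration is good to about 2 mm. A picture is of the moment at which its call begins: read the wrist's pose just before it. camera_params takes no time and is no camera call.
A pose or a line that the arm cannot do raises Unreachable and nothing moves.
- finish_job(): hands the job in, once; it reports no verdict.
The state is a dict: "time_s": time; "joint_pos": joint angles; "qd": joint speeds; "joint_efforts": joint torques, N m; "position": TCP position; "tcp_rot": TCP orientation; "wrist_force": force on the tool from outside, world axes, zero at the start; "ft_torque": the same for the moment, N m; "finger_gap": finger opening in m.
Only numpy, scipy, OpenCV 4.12 (cv2) and the standard library are available. Lean on these libraries where they do the work, as an engineer would, in place of code of your own. Each camera call takes 0.05 s, during which the arm holds its last target.

## Working session

There is one attempt and no reset: what is moved stays moved. The work goes in short steps, each a Python script; the robot and the scene stay as the last script left them, time stands still between calls to the robot, and variables do not carry over. Pictures are saved under pics/ and viewed, and the job is handed in when it is done.

```bash
ls; mkdir -p pics
python3 - <<'E'
from rig import *
import cv2
s=sense();print(s['time_s'],s['position'],s['tcp_rot'],s['finger_gap'])
for n in ['side','top','wrist']:
    p=camera_params(n);print(n,p)
    im,d=camera(n);cv2.imwrite(f'pics/{n}0.png',im[:,:,::-1]);
    import numpy as np; np.save(f'pics/{n}0_d.npy',d)
E
```

```text
pics
0.0 [ 0.19595184 -0.64535465  0.23417497] [[-6.48086055e-04  9.56858327e-01  2.90554165e-01]
 [ 1.78953048e-03  2.90554870e-01 -9.56856659e-01]
 [-9.99998189e-01 -1.00169923e-04 -1.90063170e-03]] 0.08543679846212408
side {'K': array([[466.66039027,   0.        , 283.24065618],
       [  0.        , 466.66039027, 205.48290689],
       [  0.        ,   0.        ,   1.        ]]), 'dist': array([-0.0087975,  0.       ,  0.       ,  0.       ,  0.       ]), 'position': array([0.42506639, 1.12687598, 0.77105662]), 'rotation': array([[-0.99080642, -0.08856717,  0.10226679],
       [-0.13407459,  0.54184202, -0.82971756],
       [ 0.01807329, -0.83580086, -0.54873516]])}
top {'K': array([[427.08115211,   0.        , 287.35231113],
       [  0.        , 427.08115211, 202.36163441],
       [  0.        ,   0.        ,   1.        ]]), 'dist': array([0.02300148, 0.        , 0.        , 0.        , 0.        ]), 'position': array([0.42946009, 0.09299012, 0.933623  ]), 'rotation': array([[ 0.00410533, -0.98981879,  0.14227409],
       [-0.99931   , -0.00931284, -0.03595543],
       [ 0.03691434, -0.14202831, -0.98917404]])}
wrist {'K': array([[293.18077392,   0.        , 278.24672792],
       [  0.        , 293.18077392, 209.20780546],
       [  0.        ,   0.        ,   1.        ]]), 'dist': array([-0.06029298,  0.        ,  0.        ,  0.        ,  0.        ]), 'tool_from_camera': array([[-2.38664915e-04, -2.63955206e-01,  9.64534910e-01,
        -1.38236214e-01],
       [ 9.63738791e-05, -9.64534939e-01, -2.63955190e-01,
         6.67326392e-02],
       [ 9.99999967e-01,  2.99591278e-05,  2.55639036e-04,
        -8.12977952e-05],
       [ 0.00000000e+00,  0.00000000e+00,  0.00000000e+00,
         1.00000000e+00]])}
```

View pics/side0.png

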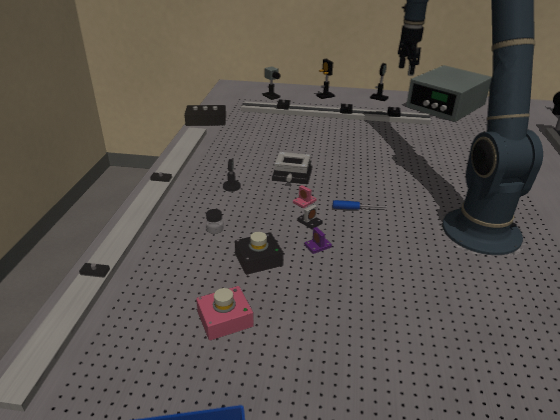

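View pics/top0.png

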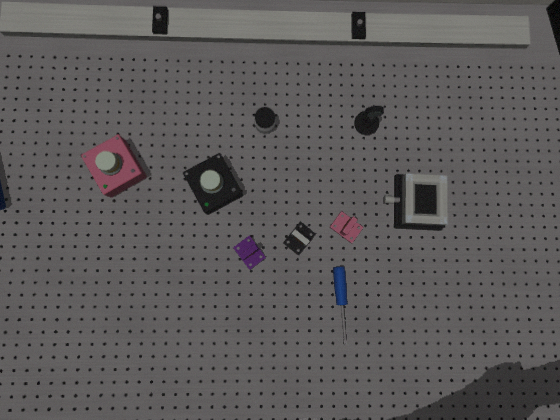

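View pics/wrist0.png

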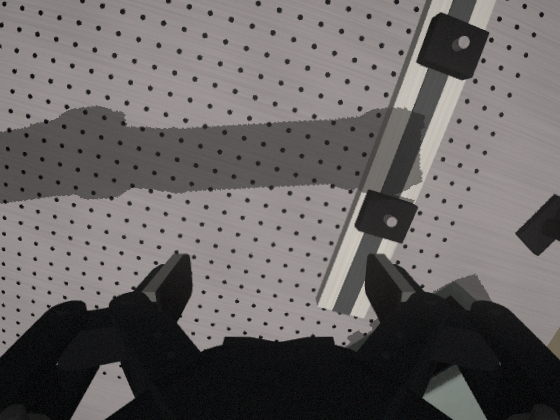

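The side view shows three carrier shapes: pink (305,196), black foot with silver frame and amber glass (311,215), and purple (318,240). In the top view they are at (347,227), (299,238) and (250,252). The middle one fits the description. There are two buttons in the top view: the one on the black box (211,183) fits, and the one on the pink box (113,163) is the look-alike.

Next I'll confirm with a crop and get coarse points.

```bash
cat > h.py <<'E'
import numpy as np, cv2
def ray(P,uv,R=None,t=None):
    R=P['rotation'] if R is None else R; t=P['position'] if t is None else t
    n=cv2.undistortPoints(np.array(uv,float).reshape(-1,1,2),P['K'],P['dist']).reshape(-1,2)
    d=np.c_[n,np.ones(len(n))]@R.T
    return t,d
def onplane(P,uv,z,R=None,t=None):
    o,d=ray(P,uv,R,t); return o+d*((z-o[2])/d[:,2])[:,None]
def wristpose(P,s):
    T=P['tool_from_camera']; return s['tcp_rot']@T[:3,:3], s['position']+s['tcp_rot']@T[:3,3]
def tri(rays):
    A=np.zeros((3,3));b=np.zeros(3)
    for o,d in rays:
        d=d/np.linalg.norm(d);M=np.eye(3)-np.outer(d,d);A+=M;b+=M@o
    p=np.linalg.solve(A,b)
    return p,[float(np.linalg.norm(np.cross(p-o,d/np.linalg.norm(d)))) for o,d in rays]
def project(P,X,R=None,t=None):
    R=P['rotation'] if R is None else R; t=P['position'] if t is None else t
    r,_=cv2.Rodrigues(R.T); return cv2.projectPoints(np.array(X,float).reshape(-1,3),r,-R.T@t,P['K'],P['dist'])[0].reshape(-1,2)
E
python3 - <<'E'
from rig import *
from h import *
P=camera_params('top');S=camera_params('side')
for n,uv,z in [('carrier',(299,238),.01),('pink',(347,227),.01),('purple',(250,252),.01),('button',(211,181),.075),('nest',(426,200),.06),('jar',(265,117),.055),('mirrorfoot',(366,124),.0),('drv1',(339,267),.01),('drv2',(344,340),.01)]:
    print(n,onplane(P,[uv],z)[0].round(3),np.hypot(*onplane(P,[uv],z)[0][:2]))
print('button tri',tri([(ray(P,[(211,181)])[0],ray(P,[(211,181)])[1][0]),(ray(S,[(259,239)])[0],ray(S,[(259,239)])[1][0])]))
a=cv2.imread('pics/side0.png')[170:270,230:340];b=cv2.imread('pics/top0.png')[190:270,230:370]
a=cv2.resize(a,None,fx=4,fy=4,interpolation=2);b=cv2.resize(b,(440,251),interpolation=2)
cv2.imwrite('pics/crop.png',np.vstack([a[:340],b]))
E
```

```text
carrier [0.485 0.034 0.01 ] 0.4858791867003248
pink [ 0.509 -0.071  0.01 ] 0.5142069721553805
purple [0.454 0.139 0.01 ] 0.4749251260659512
button [0.595 0.217 0.075] 0.633728384627712
nest [ 0.563 -0.229  0.06 ] 0.6075161320543608
jar [0.739 0.11  0.055] 0.7475526861124142
mirrorfoot [ 0.746 -0.12   0.   ] 0.7556668688200061
drv1 [ 0.423 -0.052  0.01 ] 0.42631882299453105
drv2 [ 0.272 -0.06   0.01 ] 0.2788952632825195
button tri (array([0.59657113, 0.21864252, 0.06470904]), [0.0007488696180716362, 0.0007488696180717812])
```

View pics/crop.png

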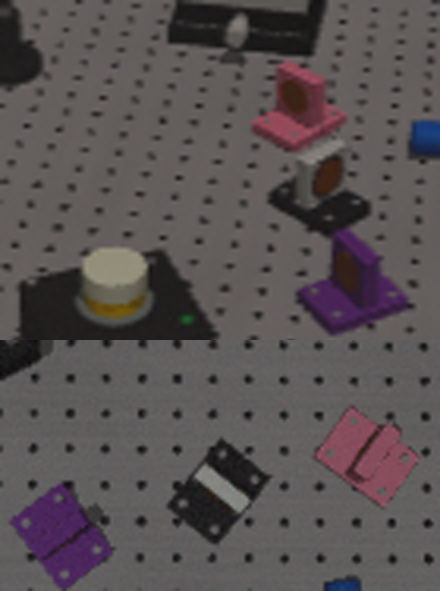

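The crop confirms the middle piece: black foot, silver frame, amber glass. Next I'll take wrist views over the nest, then the carrier.

```bash
cat >> h.py <<'E'
def rot(a):
    c,s=np.cos(a),np.sin(a); return np.array([[0,-s,c],[0,c,s],[-1,0,0.]])
def shot(name):
    import rig,pickle
    s=rig.sense(); im,d=rig.camera('wrist'); P=rig.camera_params('wrist'); R,t=wristpose(P,s)
    pickle.dump((P,R,t,im,d),open(f'pics/{name}.pkl','wb')); cv2.imwrite(f'pics/{name}.png',im[:,:,::-1])
    return s
E
python3 - <<'E'
from rig import *
from h import *
for n,p,a in [('nA',(.57,-.26,.22),0),('nB',(.55,-.20,.22),0),('cA',(.50,.01,.2),-.68),('cB',(.46,.04,.2),-.68)]:
    try: movep(np.array(p),rot(a))
    except Unreachable as e: print(n,'unreach',e); continue
    sleep(.2); s=shot(n);print(n,s['time_s'],s['position'].round(4),s['joint_pos'].round(2),s['wrist_force'].round(2))
E
cd pics; python3 -c "
import cv2,numpy as np
L=[cv2.imread(n+'.png') for n in ['nA','nB','cA','cB']]
cv2.imwrite('m1.png',cv2.resize(np.vstack([np.hstack(L[:2]),np.hstack(L[2:])]),(800,600),interpolation=3))"
```

```text
nA 2.2917 [ 0.5696 -0.261   0.2199] [ 0.73  0.45 -0.51  1.65  0.24  1.1   0.16] [ 0.45 -0.05  0.29]
nB 2.9 [ 0.5501 -0.2014  0.2199] [ 0.69  0.39 -0.53  1.75  0.22  1.07  0.08] [-0.19 -0.68 -0.31]
cA 4.1083 [0.5005 0.0087 0.1999] [ 0.32  0.26 -0.5   1.96  0.15  0.96 -0.93] [-0.15  0.47  0.11]
cB 4.675 [0.4608 0.0393 0.2001] [ 0.29  0.2  -0.53  2.04  0.13  0.94 -0.98] [ 0.69 -0.26  0.42]
```

View pics/m1.png

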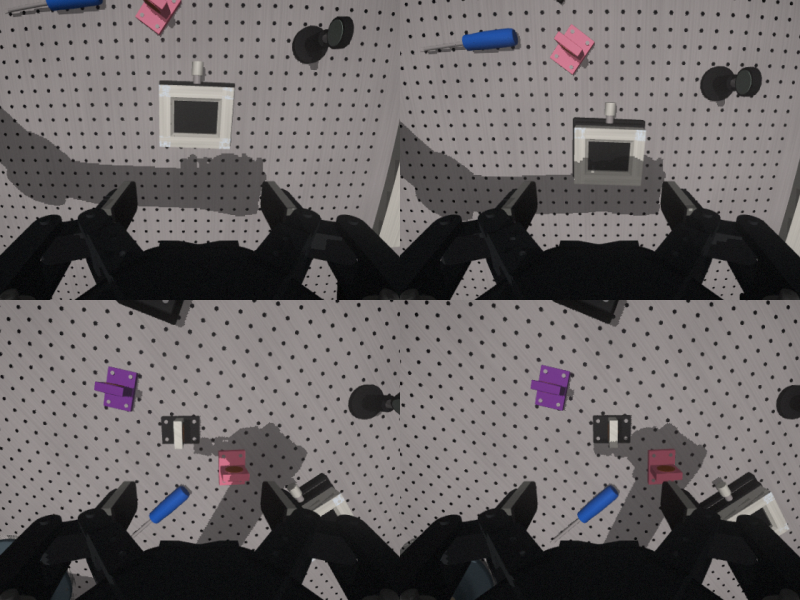

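Montage: the nest pocket is at about (195,117) in the top-left view, and the carrier frame is at (179,432) and (612,430) in the bottom views. Now enlarged crops.

```bash
cd pics; python3 -c "
import cv2,numpy as np
A=cv2.imread('nA.png')[75:225,200:350];B=cv2.imread('nB.png')[135:285,220:370]
C=cv2.imread('cA.png')[140:240,200:300];D=cv2.imread('cB.png')[140:240,250:350]
r=lambda x:cv2.resize(x,(400,300) if 0 else (300,300),interpolation=0)
cv2.imwrite('m2.png',np.vstack([np.hstack([r(A),r(B)]),np.hstack([r(C),r(D)])]))"
```

```text
(no output)
```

View pics/m2.png

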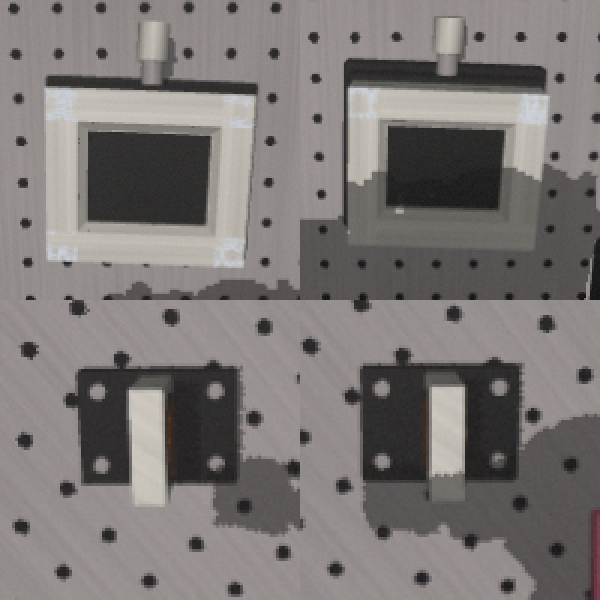

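```bash
cat > seg.py <<'E'
from h import *
import pickle
def load(n): return pickle.load(open(f'pics/{n}.pkl','rb'))
def comp(mask,seed,k=0):
    m=mask.astype(np.uint8)
    if k: m=cv2.morphologyEx(m,cv2.MORPH_OPEN,np.ones((k,k),np.uint8))
    n,l=cv2.connectedComponents(m,connectivity=4); m=(l==l[seed[1],seed[0]]).astype(np.uint8)
    c=max(cv2.findContours(m,cv2.RETR_EXTERNAL,cv2.CHAIN_APPROX_NONE)[0],key=cv2.contourArea)
    return m,c
def quad(c):
    h=cv2.convexHull(c); b=cv2.boxPoints(cv2.minAreaRect(h))
    # refine each side by a line fit of the contour points near it
    pts=c.reshape(-1,2).astype(float); L=[]
    for i in range(4):
        p,q=b[i],b[(i+1)%4]; u=(q-p)/np.linalg.norm(q-p); n=np.array([-u[1],u[0]])
        s=(pts-p)@u; dd=(pts-p)@n; k=(abs(dd)<3.5)&(s>.15*np.linalg.norm(q-p))&(s<.85*np.linalg.norm(q-p))
        vx,vy,x,y=cv2.fitLine(pts[k].astype(np.float32),cv2.DIST_HUBER,0,.01,.01).ravel()
        L.append(np.cross([x,y,1],[x+vx,y+vy,1]))
    out=[]
    for i in range(4):
        v=np.cross(L[i-1],L[i]); out.append(v[:2]/v[2])
    return np.array(out)
def order(q):
    a=np.arctan2(*(q-q.mean(0)).T[::-1]); return q[np.argsort(a)]
E
python3 - <<'E'
from seg import *
def run(specs,zs,lab):
    Q=[]
    for n,seed,f in specs:
        P,R,t,im,d=load(n); m,c=comp(f(im),seed); q=order(quad(c)); Q.append((P,R,t,q))
        X=onplane(P,q,zs,R,t); print(lab,n,'area',m.sum(),'q',q.round(1).tolist(),'depth',float(np.median(d[m>0])))
        print('  ctr',X.mean(0).round(4),'sides',[round(float(np.linalg.norm(X[i]-X[(i+1)%4]))*1e3,1) for i in range(4)],'ang',[round(float(np.degrees(np.arctan2(*(X[(i+1)%4]-X[i])[[1,0]]))),1) for i in range(4)])
        pt=(R.T@0 if 0 else None)
    C=[]
    for i in range(4):
        C.append(tri([(ray(P,[q[i]],R,t)[0],ray(P,[q[i]],R,t)[1][0]) for P,R,t,q in Q]))
    X=np.array([c[0] for c in C]); print('  TRI ctr',X.mean(0).round(4),'z',X[:,2].round(4),'res',[round(c[1][0]*1e3,2) for c in C])
g=lambda im:im.max(2).astype(int)
for n,x,y in [('nA',275,165),('nB',295,218),('nB',295,190),('cA',249,190),('cA',230,195),('cA',262,195),('cB',299,180),('cB',280,190),('cB',315,190)]:
    print(n,x,y,load(n)[3][y,x])
run([('nA',(275,165),lambda im:g(im)<60),('nB',(290,210),lambda im:g(im)<60)],.05,'pocket')
run([('cA',(249,190),lambda im:g(im)>150)],.05,'frametop A')
run([('cA',(235,195),lambda im:g(im)<75),('cB',(280,190),lambda im:g(im)<75)],.01,'foot?')
E
```

```text
nA 275 165 [49 48 49]
nB 295 218 [38 36 37]
nB 295 190 [191 185 179]
cA 249 190 [195 191 183]
cA 230 195 [55 53 54]
cA 262 195 [38 36 36]
cB 299 180 [201 195 188]
cB 280 190 [42 39 40]
cB 315 190 [61 59 57]
pocket nA area 2620 q [[244.0, 140.5], [303.5, 143.4], [301.4, 186.4], [244.0, 183.5]] depth 0.306069552898407
  ctr [ 0.5644 -0.2294  0.05  ] sides [61.3, 45.0, 61.3, 44.9] ang [-2.9, -91.8, 177.0, 88.3]
pocket nB area 2249 q [[264.5, 198.5], [320.5, 200.5], [318.5, 239.0], [262.7, 236.8]] depth 0.32199907302856445
  ctr [ 0.5647 -0.2304  0.05  ] sides [60.6, 44.5, 62.7, 44.1] ang [-2.2, -90.8, 177.4, 86.5]
  TRI ctr [ 0.5646 -0.2289  0.0549] z [0.0589 0.0546 0.0533 0.053 ] res [0.09, 0.13, 0.32, 0.39]Traceback (most recent call last):
  File "<stdin>", line 17, in <module>
  File "<stdin>", line 5, in run
  File "seg.py", line 17, in quad
    vx,vy,x,y=cv2.fitLine(pts[k].astype(np.float32),cv2.DIST_HUBER,0,.01,.01).ravel()
              ~~~~~~~~~~~^^^^^^^^^^^^^^^^^^^^^^^^^^^^^^^^^^^^^^^^^^^^^^^^^^^^
cv2.error: OpenCV(4.12.0) /io/opencv/modules/imgproc/src/linefit.cpp:50: error: (-215:Assertion failed) count > 0 in function 'fitLine2D_wods'
```

Run:
```python
from seg import *
g=lambda im:im.max(2).astype(int)
Q=[]
for n,(x0,y0),thr in [('cA',(200,140),70),('cB',(250,140),70)]:
    P,R,t,im,d=load(n); ff=[]
    # foot: dark, opened, holes closed
    roi=np.zeros(im.shape[:2],np.uint8)
    roi[y0+15:y0+70,x0+18:x0+85]=1
    m=((g(im)<thr)&(roi>0)).astype(np.uint8); m=cv2.morphologyEx(m,cv2.MORPH_OPEN,np.ones((5,5),np.uint8))
    nn,l,st,_=cv2.connectedComponentsWithStats(m); m=np.isin(l,[i for i in range(1,nn) if st[i,4]>150]).astype(np.uint8)
    pts=np.argwhere(m)[:,::-1]; h=cv2.convexHull(pts.astype(np.int32))
    full=cv2.fillPoly(np.zeros_like(m),[h],1); c=cv2.findContours(full,0,1)[0][0]
    q=order(quad(cv2.findContours(full,cv2.RETR_EXTERNAL,cv2.CHAIN_APPROX_NONE)[0][0])); X=onplane(P,q,.01,R,t)
    print(n,'foot',q.round(1).tolist(),X.mean(0).round(4),[round(float(np.linalg.norm(X[i]-X[(i+1)%4]))*1e3,1) for i in range(4)],[round(float(np.degrees(np.arctan2(*(X[(i+1)%4]-X[i])[[1,0]]))),1) for i in range(4)])
    Q.append((P,R,t,q))
    # frame top: bright low-saturation; also depth
    b=((g(im)>172)&(roi>0)).astype(np.uint8); b[:]=0 if False else b
    nn,l,st,_=cv2.connectedComponentsWithStats(b,connectivity=4); k=1+np.argmax(st[1:,4]); 
    r=cv2.minAreaRect(np.argwhere(l==k)[:,::-1].astype(np.float32)); print('  frame',r,st[k],onplane(P,[r[0]],.05,R,t).round(4),'depth',d[l==k].min(),t[2])
C=[tri([(ray(P,[q[i]],R,t)[0],ray(P,[q[i]],R,t)[1][0]) for P,R,t,q in Q]) for i in range(4)]
X=np.array([c[0] for c in C]);print(X.mean(0).round(4),X[:,2].round(4))
```

```text
cA foot [[225.7, 163.5], [278.0, 161.5], [278.0, 200.0], [227.5, 200.0]] [0.4836 0.0346 0.01  ] [58.4, 44.1, 58.2, 41.9] [-37.0, -129.1, 140.9, 51.2]
  frame ((248.69131469726562, 188.97341918945312), (38.35625457763672, 10.607542037963867), 87.79740142822266) [243 170  12  39 414] [[0.4831 0.0343 0.05  ]] depth 0.0 0.3381691732632116
cB foot [[271.0, 162.5], [322.0, 160.4], [322.0, 200.0], [271.0, 200.0]] [0.4832 0.034  0.01  ] [56.9, 45.4, 58.8, 42.9] [-36.6, -126.9, 141.0, 50.6]
  frame ((299.0, 183.0), (28.0, 10.0), 90.0) [294 169  11  29 296] [[0.4863 0.0379 0.05  ]] depth 0.0 0.33837175831430344
[0.4836 0.0344 0.0102] [0.0133 0.0028 0.0142 0.0106]
```

Foot centre is (0.4835, 0.0344), triangulated at z = 0.010, and the frame-top centre agrees within 0.5 mm. Yaw is −39°. The pocket is at (0.5645, −0.2297), yaw about −2.5°. Now I'll grasp.

```bash
python3 - <<'E'
from rig import *
from h import *
R=rot(-.68); p=np.array([.4835,.0345,.12])
movep(p,R); command_gripper(.05,30)
move_l(np.array([.4835,.0345,.043]),R,feed=.08,until_force=6); s=sense(); print(s['time_s'],s['position'],s['wrist_force'].round(1),s['finger_gap'])
command_gripper(.0,30); s=sense(); print(s['time_s'],s['position'],s['wrist_force'].round(1),s['finger_gap'])
move_l(np.array([.4835,.0345,.19]),R,feed=.12); sleep(.15)
s=sense(); print(s['time_s'],s['position'],s['wrist_force'].round(2),s['ft_torque'].round(2),s['finger_gap'])
shot('held')
for n in ['side','top']:
    im,d=camera(n);cv2.imwrite(f'pics/{n}1.png',im[:,:,::-1])
E
cd pics; python3 -c "
import cv2,numpy as np
a=cv2.resize(cv2.imread('side1.png')[100:280,220:400],(400,400),interpolation=2)
b=cv2.resize(cv2.imread('held.png')[150:400,140:420],(400,357),interpolation=2)
b=np.vstack([b,np.zeros((43,400,3),np.uint8)])
cv2.imwrite('m3.png',np.hstack([a,b]))"
```

```text
6.7083 [0.4839026  0.03459189 0.04340127] [-0.5 -0.5 -0.1] 0.04988614189973517
7.1333 [0.48362797 0.03455401 0.04334054] [-1.3  0.9  1.9] 0.010583749145855382
8.6583 [0.4831371  0.03450302 0.1893623 ] [-0.22  0.62 -1.27] [ 0.04 -0.02 -0.03] 0.011217605819490446
```

View pics/m3.png

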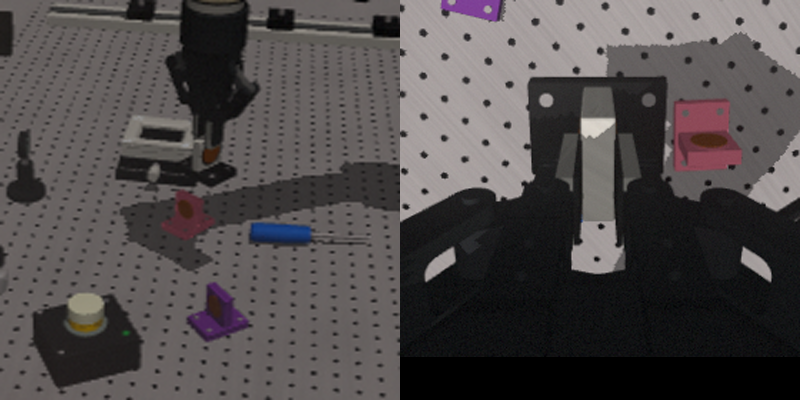

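The carrier is held: gap 11 mm, −1.3 N weight. The foot's far edge is visible at about (530–665, 80) in the right crop. I'll check tilt and offset by projecting its foot corners in the tool frame.

Run:
```python
from seg import *
P,R,t,im,d=load('held')
# raw crop scale 280/400
g=im.max(2).astype(int)
T=P['tool_from_camera'];Rc,tc=T[:3,:3],T[:3,3]
# nominal: foot in tool frame: x (fwd) top .043-.010=.033, bottom .043 ; y +-.022, z +-.03
X=[[.033,y,z] for y in(.022,) for z in(-.03,.03)]+[[.043,.022,z] for z in(-.03,.03)]+[[-.007,y,z] for y in (.02,) for z in(-.006,.006)]
uv=project(P,X,Rc,tc); print(uv.round(1))
v=cv2.resize(im[190:320,210:350],None,fx=4,fy=4,interpolation=0)[:,:,::-1].copy()
for u in uv: cv2.circle(v,tuple(int(round((a-b+.5)*4)) for a,b in zip(u,(210,190))),3,(0,255,0),1)
cv2.imwrite('pics/held2.png',v)
```

```text
[[228.7 205.9]
 [327.9 205.9]
 [231.2 201.9]
 [325.4 201.9]
 [265.7 231.3]
 [291.  231.3]]
```

View pics/held2.png

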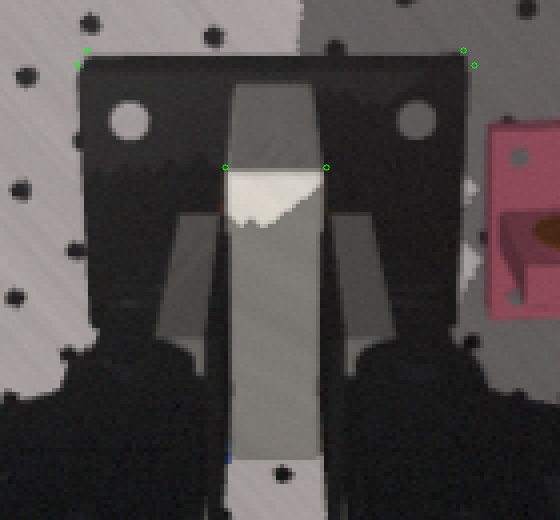

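The carrier is level in the jaws, with an offset of under 1 mm. I'll move above the pocket and look again before lowering.

Run:
```python
from rig import *
from h import *
R=rot(-.04)
movep(np.array([.5648,-.229,.14]),R); sleep(.2)
s=shot('over'); print(s['time_s'],s['position'].round(4),s['wrist_force'].round(2),s['finger_gap'])
P=camera_params('wrist');Rw,tw=wristpose(P,s)
# pocket model points: floor far corners, rim outer-inside corners (top of slope): half 31.5+4.5, 23.5+4.5 at z .0595
c,n=np.cos(-.04),np.sin(-.04);M=np.array([[c,-n],[n,c]]);ctr=np.array([.5645,-.2297])
X=[np.r_[ctr+M@[sx*36,sy*28]*1 if 0 else ctr+M@np.array([sx*.036,sy*.028]),.0595] for sx,sy in((-1,1),(1,1),(1,-1),(-1,-1))]
X+=[np.r_[ctr+M@np.array([sx*.0315,.0235]),.05] for sx in(-1,1)]
uv=project(P,X,Rw,tw);im=cv2.imread('pics/over.png')
v=cv2.resize(im[140:300,190:370],None,fx=4,fy=4,interpolation=0)
for u in uv: cv2.circle(v,tuple(int(round((a-b+.5)*4)) for a,b in zip(u,(190,140))),3,(0,255,0),1)
cv2.imwrite('pics/over2.png',v)
im,d=camera('side');cv2.imwrite('pics/side2.png',cv2.resize(im[90:240,220:420],None,fx=4,fy=4,interpolation=2)[:,:,::-1])
```

```text
10.0917 [ 0.5652 -0.2272  0.1406] [ 1.02  0.97 -1.56] 0.011037602040675502
```

View pics/over2.png

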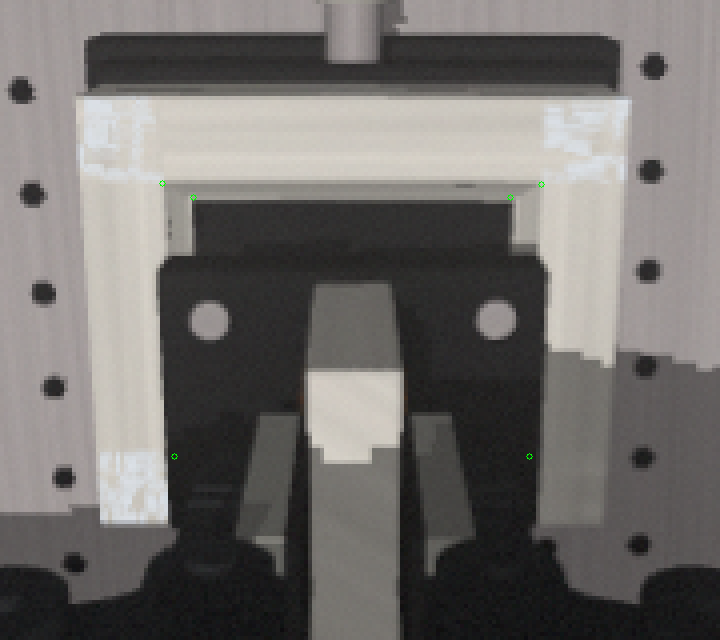

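View pics/side2.png

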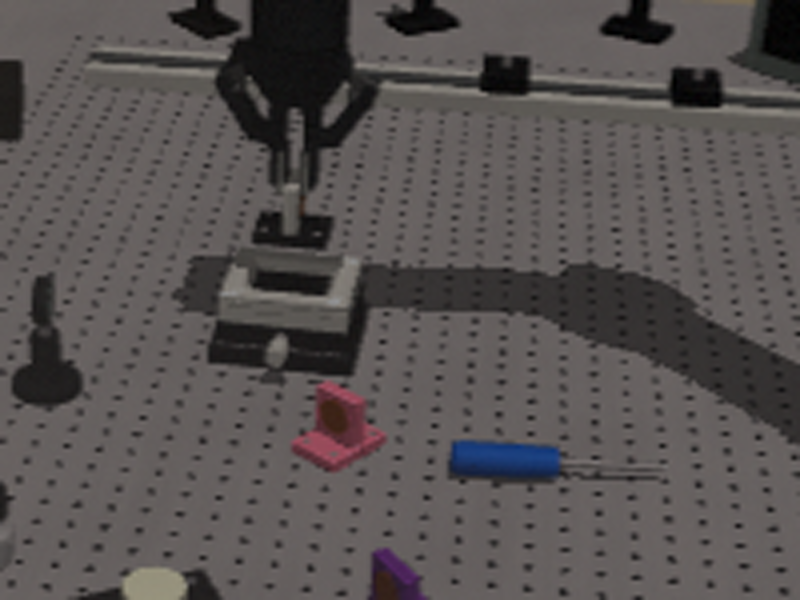

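The projected pocket corners land on the observed rim (162,183)/(541,183) and floor (193,198)/(511,198). The arm is still settling by about 1.8 mm in y. I'll lower in two steps with that check.

Run:
```python
from rig import *
from h import *
R=rot(-.04); tgt=np.array([.5648,-.229]); cmd=tgt.copy()
s=sense(); print(s['position'].round(4))
move_l(np.r_[cmd,.109],R,feed=.05); sleep(.3); s=sense(); print(s['time_s'],s['position'].round(4),s['wrist_force'].round(2))
cmd=cmd+np.clip(tgt-s['position'][:2],-.003,.003)
r=move_l(np.r_[cmd,.0920],R,feed=.02,until_force=4); s=sense(); print(r,s['time_s'],s['position'].round(4),s['wrist_force'].round(2),s['ft_torque'].round(2),s['finger_gap'])
im,d=camera('side');cv2.imwrite('pics/side3.png',cv2.resize(im[90:240,220:420],None,fx=4,fy=4,interpolation=2)[:,:,::-1])
shot('low')
v=cv2.resize(cv2.imread('pics/low.png')[140:300,190:370],None,fx=4,fy=4,interpolation=0);cv2.imwrite('pics/low2.png',v)
```

```text
[ 0.5651 -0.2279  0.1404]
11.2583 [ 0.5649 -0.2291  0.1093] [-0.04 -0.66 -0.77]
True 11.9917 [ 0.5642 -0.2289  0.0934] [-0.22 -0.76  4.85] [0.02 0.02 0.05] 0.010791463375424162
```

View pics/low2.png

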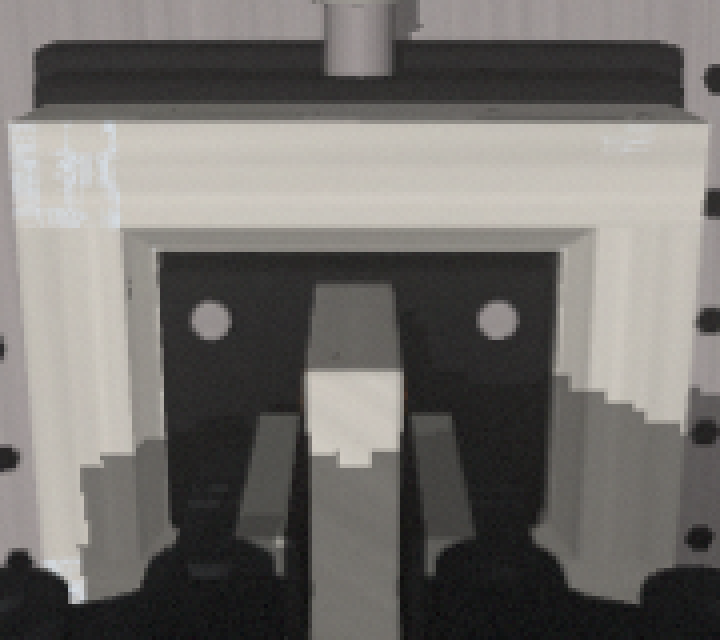

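View pics/side3.png

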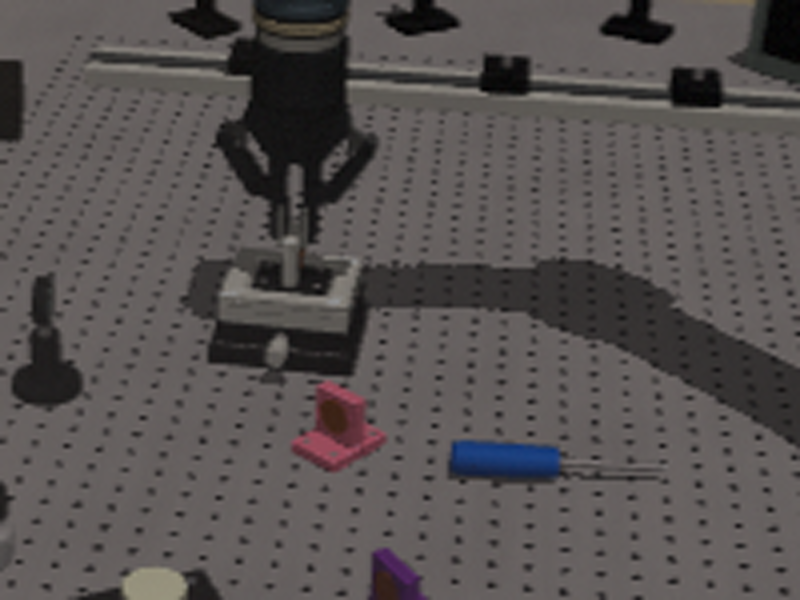

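TCP z is 0.0934 m, exactly the seated height. The foot is inside the walls, at (160–555, 250) in the crop. I'll release, lift straight up, verify and then look at the button.

Run:
```python
from rig import *
from h import *
command_gripper(.045); sleep(.3); s=sense(); print(s['time_s'],s['position'].round(4),s['wrist_force'].round(2))
p=s['position']; move_l(np.r_[p[:2],.22],None,feed=.12); sleep(.15)
s=shot('seated'); print(s['time_s'],s['position'].round(4))
command_gripper(0)
for n,p in [('bA',(.595,.13,.22)),('bB',(.575,.19,.22))]:
    movep(np.array(p),rot(-.04)); sleep(.2); s=shot(n); print(n,s['time_s'],s['position'].round(4),s['wrist_force'].round(2))
L=[cv2.imread('pics/'+n+'.png') for n in ['seated','bA','bB']]
cv2.imwrite('pics/m4.png',cv2.resize(np.vstack([np.hstack(L[:2]),np.hstack([L[2],L[2]*0])]),(800,600),interpolation=3))
```

```text
12.8167 [ 0.5632 -0.2287  0.0924] [ 0.42 -0.08  0.19]
14.1833 [ 0.5629 -0.2286  0.2191]
bA 16.2833 [0.5954 0.1284 0.2199] [0.9  0.65 0.09]
bB 16.8917 [0.5756 0.1884 0.2198] [-0.43  0.1   0.28]
```

View pics/m4.png

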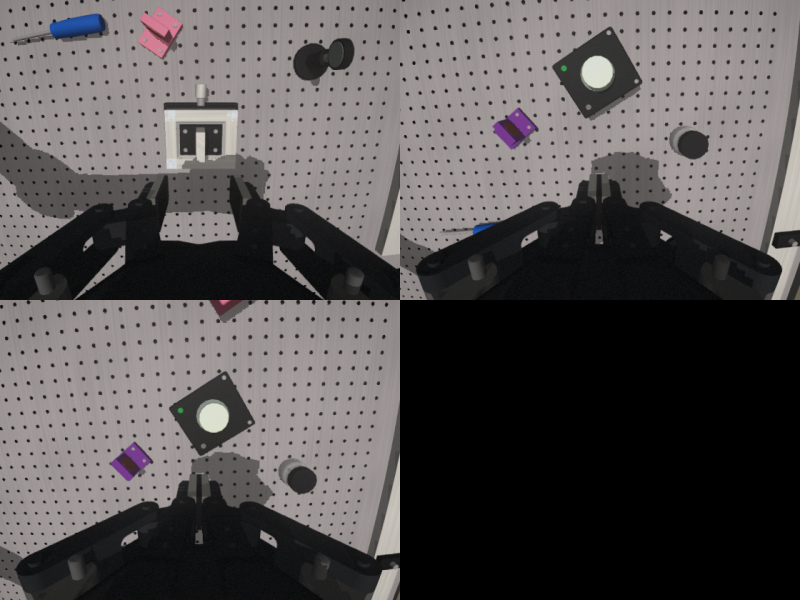

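Seated view: the carrier sits in the pocket at (200,140), and the true button is on the black box at (597,72) and (213,417). Next I'll measure both.

Run:
```python
from seg import *
P,R,t,im,d=load('seated')
v=cv2.resize(im[130:250,220:345],None,fx=4,fy=4,interpolation=0)[:,:,::-1];cv2.imwrite('pics/seated2.png',v)
rs=[]
for n,s in [('bA',(276,100)),('bB',(298,163))]:
    P,R,t,im,d=load(n); print(im[s[1],s[0]])
    m,c=comp(im.min(2)>130,s,3); e=cv2.fitEllipse(c); print(n,e,m.sum())
    o,dd=ray(P,[e[0]],R,t); rs.append((o,dd[0])); print(onplane(P,[e[0]],.075,R,t).round(4),'z depth', t[2],float(np.median(d[m>0])), 'diam mm', np.mean(e[1])/P['K'][0,0]*float(np.median(d[m>0]))*1e3)
    # height from depth: 
    uv=cv2.undistortPoints(np.array([[e[0]]]),P['K'],P['dist'])[0,0]; D=float(np.median(d[m>0])); print('  depth point',(t+R@np.r_[uv*D,D]).round(4))
p,r=tri(rs);print('tri',p.round(4),r)
cv2.imwrite('pics/b2.png',cv2.resize(load('bB')[3][110:220,240:360],None,fx=5,fy=5,interpolation=0)[:,:,::-1])
```

```text
[218 223 212]
bA ((275.7650451660156, 100.26697540283203), (43.06902313232422, 44.855499267578125), 18.41499137878418) 1575
[[0.5971 0.221  0.075 ]] z depth 0.35813987816707504 0.2666185796260834 diam mm 39.979277909915574
  depth point [0.5971 0.2211 0.0746]
[220 225 209]
bB ((298.3345642089844, 162.8308868408203), (41.74880599975586, 44.60983657836914), 173.17068481445312) 1491
[[0.5964 0.2229 0.075 ]] z depth 0.3579676957797751 0.2825377285480499 diam mm 41.61182602206229
  depth point [0.5965 0.2228 0.0737]
tri [0.597  0.2219 0.0656] [3.7555569443006504e-05, 3.755556944330266e-05]
```

View pics/seated2.png

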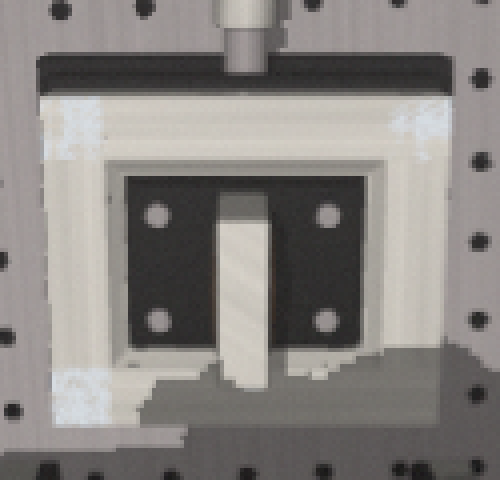

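View pics/b2.png

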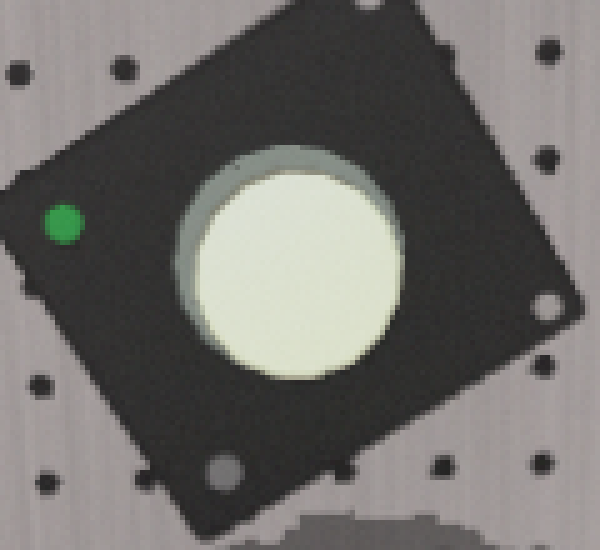

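The carrier sits flat and square in the pocket: there is a uniform gap around the foot and the frame is upright. The cap measures about 41 mm across, at (0.597, 0.222), with depth z of 0.074–0.075. The two-view triangulation gave 0.066 because of its short baseline, so contact will settle the height. Next is a slow touch.

Run:
```python
from rig import *
from h import *
R=rot(-.04)
movep(np.array([.597,.222,.125]),R); sleep(.4)
s=sense(); print(s['time_s'],s['position'].round(4),s['wrist_force'].round(2),s['finger_gap'])
r=move_l(np.array([.597,.222,.094]),R,feed=.012,until_force=2.0)
s=sense(); print(r,s['time_s'],s['position'].round(4),s['wrist_force'].round(2))
sleep(.3); F=[]
for i in range(10): sleep(.03);s=sense();F.append(np.r_[s['position'][2],s['wrist_force'][2]])
print(s['time_s'],np.mean(F,0).round(4),np.std(F,0).round(4))
im,d=camera('side');cv2.imwrite('pics/side4.png',cv2.resize(im[190:290,200:330],None,fx=5,fy=5,interpolation=2)[:,:,::-1])
```

```text
17.8333 [0.5974 0.2218 0.1261] [-0.45  0.25  0.23] -0.00013924622613029655
False 20.5667 [0.597 0.222 0.094] [0.29 0.93 0.35]
21.2 [0.094  0.0979] [0.     0.2896]
```

View pics/side4.png

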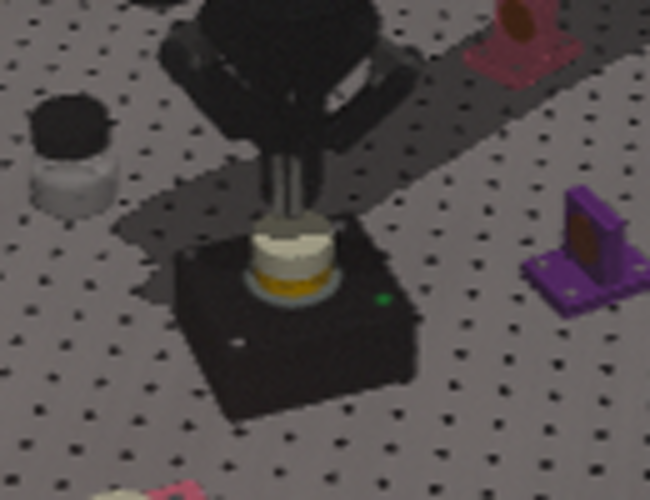

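No contact at TCP 0.094, and the yellow band is still fully showing at (292,280) in the crop. I'll go on slowly until the force rises.

Run:
```python
from rig import *
from h import *
R=rot(-.04)
r=move_l(np.array([.597,.222,.084]),R,feed=.01,until_force=2.0)
s=sense(); print(r,s['time_s'],s['position'].round(4),s['wrist_force'].round(2))
F=[]
for i in range(10): sleep(.03);s=sense();F.append(np.r_[s['position'][2],s['wrist_force'][2]])
print(s['time_s'],np.mean(F,0).round(4),np.std(F,0).round(4))
im,d=camera('side');cv2.imwrite('pics/side5.png',cv2.resize(im[190:290,200:330],None,fx=5,fy=5,interpolation=2)[:,:,::-1])
```

```text
False 22.4 [0.5971 0.222  0.0841] [-0.35  0.    0.9 ]
22.7333 [ 0.0841 -0.0756] [0.     0.5474]
```

View pics/side5.png

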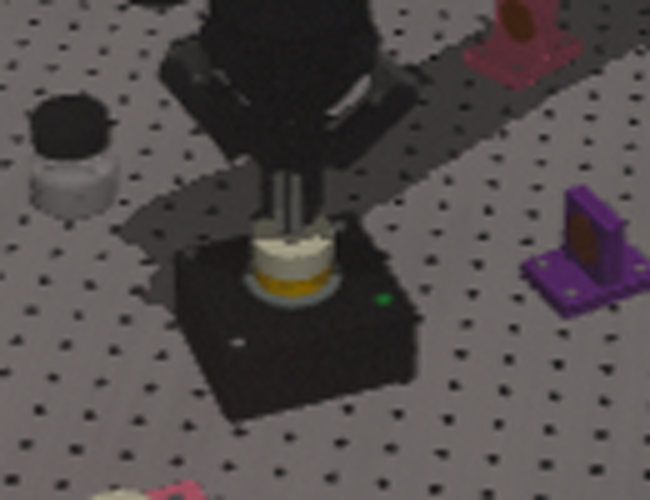

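Run:
```python
from rig import *
from h import *
S=camera_params('side');s=sense();p=s['position']
for z in (.025,.019,.012,.006,0): 
    u=project(S,p-[0,0,z],)[0]; print(z,(p[2]-z).round(3),u.round(1),((u-[200,190])*5).round())
print('cap',((project(S,[[.597,.222,.075],[.597,.2425,.075],[.597,.2015,.075],[.597,.222,.065]])-[200,190])*5).round())
im,d=camera('side'); np.save('pics/s5d.npy',d)
print(d[225:252:2,252:266:2].round(3))
# wrist view too
shot('press0'); v=cv2.resize(cv2.imread('pics/press0.png')[150:350,180:380],(600,600),interpolation=0); cv2.imwrite('pics/press0c.png',v)
cv2.imwrite('pics/side5b.png',cv2.resize(im[215:265,230:290],None,fx=10,fy=10,interpolation=0)[:,:,::-1])
```

```text
0.025 0.059 [258.3 241.6] [292. 258.]
0.019 0.065 [258.3 239.6] [291. 248.]
0.012 0.072 [258.3 237.4] [291. 237.]
0.006 0.078 [258.2 235.4] [291. 227.]
0 0.084 [258.2 233.5] [291. 217.]
cap [[291. 232.]
 [284. 257.]
 [299. 208.]
 [291. 248.]]
[[1.127 1.125 1.117 1.118 1.122 1.124 1.135]
 [1.133 1.132 1.123 1.123 1.124 1.129 1.135]
 [1.299 1.127 1.125 1.124 1.121 1.124 1.14 ]
 [1.296 1.136 1.13  1.13  1.128 1.133 1.294]
 [1.288 1.137 1.129 1.132 1.131 1.133 1.161]
 [1.154 1.15  1.139 1.131 1.134 1.152 1.156]
 [1.145 1.145 1.147 1.148 1.148 1.149 1.151]
 [1.142 1.137 1.141 1.143 1.143 1.138 1.141]
 [1.142 1.139 1.134 1.132 1.136 1.138 1.14 ]
 [1.147 1.145 1.135 1.137 1.138 1.137 1.147]
 [1.153 1.142 1.143 1.14  1.141 1.148 1.15 ]
 [1.155 1.145 1.154 1.142 1.146 1.149 1.154]
 [1.148 1.153 1.15  1.146 1.148 1.149 1.149]
 [1.146 1.149 1.147 1.149 1.146 1.149 1.148]]
```

View pics/press0c.png

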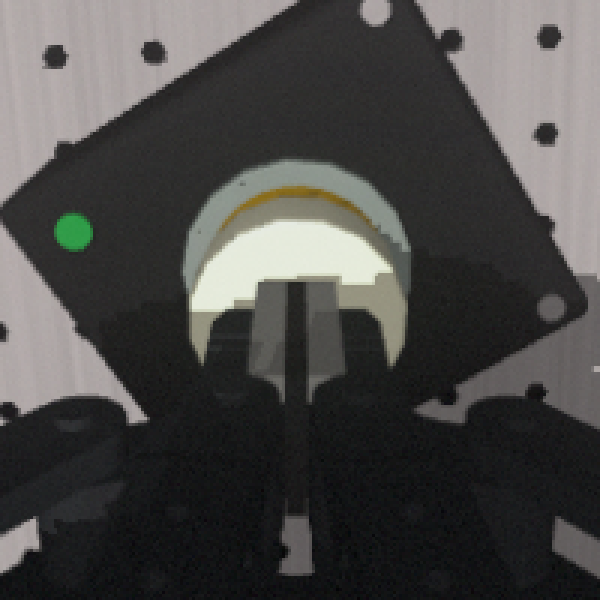

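View pics/side5b.png

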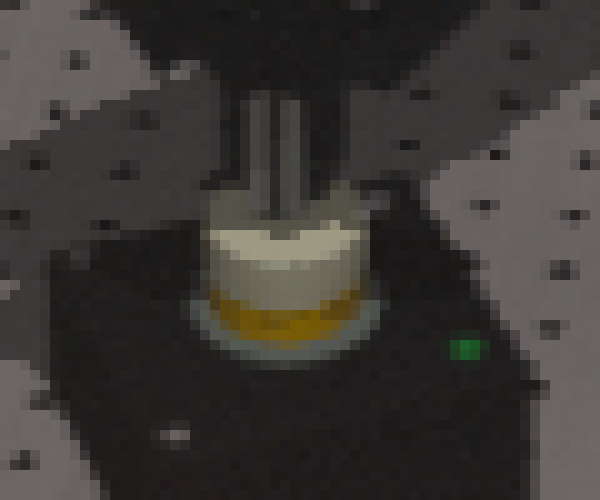

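The cap hasn't moved yet, and in the side view the tips end about where the cap top is. I'll continue in 1.5 mm steps with averaged force.

Run:
```python
from rig import *
from h import *
R=rot(-.04)
def avg(n=10):
    F=[]
    for i in range(n): sleep(.02);s=sense();F.append(np.r_[s['position'][2],s['wrist_force'][2]])
    return np.mean(F,0)
z=.0841
for k in range(8):
    z-=.0015; r=move_l(np.array([.597,.222,z]),R,feed=.015,until_force=3.0); a=avg()
    print(r,round(sense()['time_s'],2),a.round(4),flush=True)
    if r or a[1]>1.5: break
im,d=camera('side');cv2.imwrite('pics/side6b.png',cv2.resize(im[215:265,230:290],None,fx=10,fy=10,interpolation=0)[:,:,::-1])
```

```text
False 23.3 [0.0825 0.2419]
False 23.72 [ 0.0811 -0.2124]
False 24.13 [0.0796 0.0447]
False 24.55 [0.0784 1.7527]
```

View pics/side6b.png

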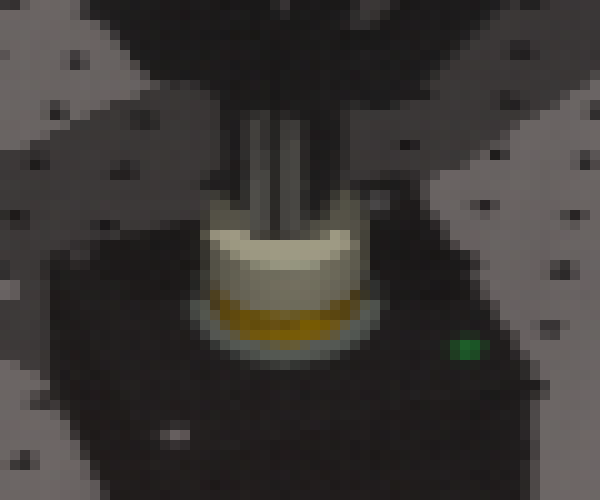

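Contact came at TCP z ≈ 0.0785 with 1.75 N, close to the 2 N preload. That's lower than the nominal tip length implies, so I'll use relative travel, checking the 300 N/m slope and the yellow band.

Run:
```python
from rig import *
from h import *
R=rot(-.04)
def avg(n=15):
    F=[]
    for i in range(n): sleep(.02);s=sense();F.append(np.r_[s['position'],s['wrist_force'][2]])
    return np.mean(F,0)
for z in (.0765,.0745,.0730):
    move_l(np.array([.597,.222,z]),R,feed=.015,until_force=4.0); a=avg()
    print(round(sense()['time_s'],2),a.round(4),flush=True)
    if a[3]>4.5: break
im,d=camera('side');cv2.imwrite('pics/side7b.png',cv2.resize(im[215:265,230:290],None,fx=10,fy=10,interpolation=0)[:,:,::-1])
```

```text
25.11 [0.5972 0.2221 0.0766 2.4637]
25.64 [0.5972 0.2221 0.0746 2.8496]
26.14 [0.5972 0.2221 0.0731 3.6143]
```

View pics/side7b.png

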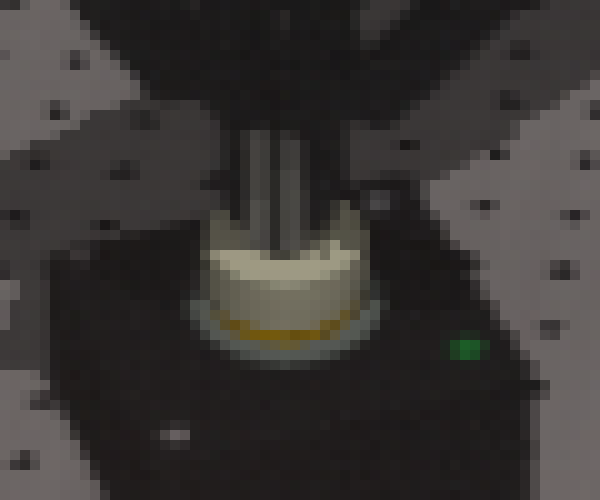

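The band has sunk about half-way and the slope is about 330 N/m, so contact was near z = 0.0783. The target is about 0.0684.

Run:
```python
from rig import *
from h import *
R=rot(-.04)
def avg(n=15):
    F=[]
    for i in range(n): sleep(.02);s=sense();F.append(np.r_[s['position'],s['wrist_force'][2]])
    return np.mean(F,0)
for z in (.0705,.0685):
    move_l(np.array([.597,.222,z]),R,feed=.015,until_force=4.0); a=avg(25)
    print(round(sense()['time_s'],2),a.round(4),flush=True)
im,d=camera('side');a=cv2.resize(im[215:265,230:290],(400,333),interpolation=0)
cv2.imwrite('pics/side8.png',im[:,:,::-1])
shot('press8'); b=cv2.resize(cv2.imread('pics/press8.png')[150:280,200:356],(400,333),interpolation=0)
cv2.imwrite('pics/m8.png',np.hstack([a[:,:,::-1],b]))
```

```text
26.93 [0.5972 0.2221 0.0706 4.1038]
27.62 [0.5971 0.2221 0.0686 4.7386]
```

View pics/m8.png

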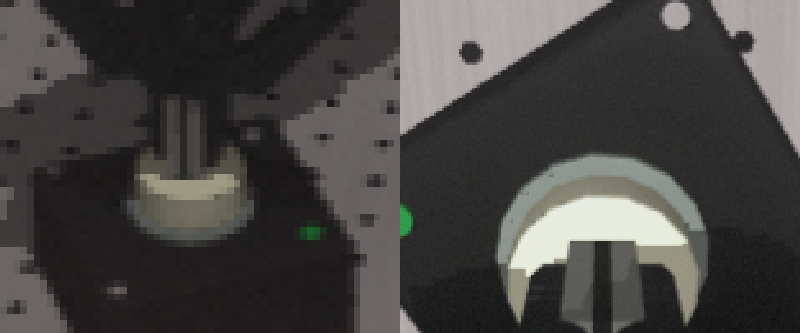

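View pics/side8.png

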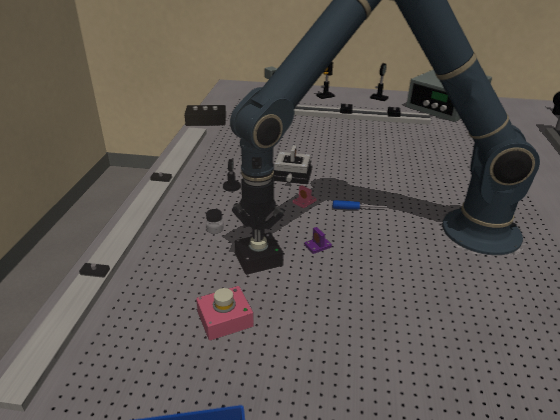

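The band has just disappeared into the collar, with white cap directly above grey at (245,240) in the left crop. The force is 4.7 N at about 9.7 mm travel. The bystanders and the seated carrier, at (293,160) in the side view, are in place. I'll hold here and hand in.

Run:
```python
from rig import *
sleep(.8); s=sense(); print(s['time_s'],s['position'].round(4),s['wrist_force'].round(2)); print(finish_job())
```

```text
28.525 [0.5971 0.2221 0.0686] [1.72 1.85 5.75]
the job is handed in; nothing more can be done
None
```

I put the amber carrier in the pocket, let go of it, then pressed the white button about half-way and handed the job in at 28.5 s while still holding it. The hand-in gives no verdict.

- **Carrier:** it was lowered in under force control and touched down with the TCP at z = 0.0934 m, exactly the predicted seated height. After release, the wrist picture showed the foot flat and square in the pocket with even gaps.
- **Button:** about 9.7 mm of travel past contact. The averaged force was 4.7 N, and a single reading just before hand-in was 5.75 N. The measured spring rate was about 330 N/m, and the yellow band had just disappeared into the collar.
- **Bystanders:** the mirror post, jar, hex driver and look-alikes looked undisturbed in the last side picture.

Two checks disagreed:
- **Cap height:** triangulating from two wrist views gave 0.066 m, against 0.074–0.075 m from depth and 0.075 m in the text. The short baseline makes the triangulated value the weaker one.
- **Fingertip contact:** the closed fingers met the cap about 20 mm lower than the stated 25 mm tip length implies. I don't know why, so I set the press depth from the contact point, the force slope and the band instead.

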